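Close up and lock a row of seal stones in the carving trough

ROBOT

A 7-joint arm with a two-finger parallel gripper is mounted at the origin on the work surface. World frame = base frame: x ahead of the robot, y to its left, z up, the work surface at z = 0. Lengths are in m, angles in rad, forces in N, time in s.
With the tool pointing down it reaches from about 0.425 to 0.925 m from the base axis. Payload 6.8 kg.
Tool frame: the origin (TCP) lies between the finger pads; the fingertips stand 11 mm ahead of it and the grasp point (between the pads) lies 8 mm behind it; z points along the fingers, y is the line along which they close (so a half turn about z gives the same grasp; the last joint's range is limited). The gripper opens to 85 mm and grips with 20 to 120 N. Pads are 22 mm wide; open, the fingers measure 114 mm over their backs; the gripper's body (76 mm by 85 mm) begins 54 mm behind the grasp point. The pads swing forward as they close: fully open they stand 13 mm farther back than shut.
Start: joints at [1.114, 0.477, 0.022, 1.555, -0.011, 1.109, -0.083], TCP at [0.231, -0.634, 0.242] pointing down, gripper open.
Joint ranges: [-2.96, 2.96], [-0.34, 2.1], [-1.41, 1.46], [0.24, 2.44], [-1.37, 4.51], [0.17, 1.92], [-2.96, 2.96]. Speed limits (rad/s): [2.39, 2.39, 3.14, 3.14, 3.14, 3.14, 3.14].

INTERFACE

Orientations are given as a rotation vector (axis times angle).
In Python, from bench import r gives the robot as it stands.
- The arm moves only by the tool send_rows, never from a script. Its argument "deltas" is a list of rows, each an object of numbers: "dx", "dy", "dz": the shift along the world's x, y, z in mm; "rx", "ry", "rz": the turn, a rotation vector about the world's x, y, z in degrees. A call has 1 to 5 rows; each row is the pose to reach, as a shift and turn from the pose commanded when the call began; what a row does not reach only later rows make up. A row lasts 1/12 s, in which the tool goes at most 41.7 mm and 7.16 degrees, less where a joint would pass 70% of its speed; a pose out of reach is approached as far as the arm can. A call with a gripper value outside its range is refused whole. "jaw" is the finger opening in mm, from 0 to 85.4, set as the call begins (left out, the last holds). The fingers move at their own pace and stop on an object; "newtons" is the grip in N (left out, the last holds). Time passes only in rows, so rows that repeat a pose let the fingers close. It gives the time, the measured TCP pose, the force, the opening and the grip force at its end, in the units of the state.
- r.get_obs(): the state, without advancing time (a new reading comes with each control period).
- r.grab_frame(name): name is "side" or "top"; returns a dict with "frame" (400x640x3 uint8, blue, green, red), "z_map" (400x640 float32, m along the optical axis (not along the pixel's ray), 0 where there is no reading), "vertical_fov" (degrees; the focal length in pixels is half the picture's height over the tangent of half this angle, whatever the lens; pixels are square), "cx", "cy" (the principal point, pixels), "distortion" ([k1, k2, p1, p2, k3] as OpenCV has them; the pictures are not rectified), "xyz" and "orientation" of the camera in the world. Camera axes: x right, y down, z forward; pixel columns grow to the right and rows downward; lengths in m; the calibration is good to about 2 mm. A picture is of the moment at which its call begins.
- r.hand_in(): hands the job in; it is judged then, once.
The state is a dict: "clock": time; "joints": joint angles; "qvel": joint speeds; "tau": joint torques, N m; "tcp_pos": TCP position; "orientation": TCP orientation; "contact_force": force on the tool from outside, world axes, zero at the start; "moment": the same for the moment, N m; "grip_width": finger opening in m; "gripper_force": force on a finger pad.
Only numpy, scipy, OpenCV 4.12 (cv2) and the standard library are available. Lean on these libraries where they do the work, as an engineer would, in place of code of your own. Each camera call takes 0.05 s, during which the arm holds its last target. There are 200 camera calls.

TASK

With a fingertip, push the row of seal stones and wooden spacers along the wooden trough as one closed train, until the first stone is fully home against the end stop. Then swing the trough's pivoting wooden keeper all the way across the channel behind the last stone with a fingertip, so that the row is locked in. Only push: do not lift any of it, do not let gaps open in the row, and leave the other things on the table as they are.

Things in the scene. Friction and masses are not known exactly. Their poses are not given: they have to be found in the camera images.
- trough: Wooden trough fixed to the table, 75 wide (x), 300 long (y from -140 to +160 mm). Origin at table height on the channel's centre line, z up. Floor 10 mm thick; channel 43 mm wide between side walls 16 mm thick, their tops 24 mm above the table. Closed at +y by a darker stop block 20 mm thick, 52 mm high (face at y = +140); open at -y, no wall there.
- stop_face (a point): Point on the face of the stop block, at mid-width on the channel floor (trough x 0, y +140, z 10 mm); axes as the trough's, so +y is the direction to push.
- stone_a: Plain grey-green stone block, 40 wide, 32 long (along the trough), 40 high, about 0.14 kg; first of the row, nearest the stop, starting 35 to 95 mm short of it. The row of five touching blocks is 136 mm long, stands on the channel floor with 1.5 mm play each side, and takes 2 to 9 N to slide. Origin: centre of its underside; axes as the trough's.
- spacer_a: Light wooden spacer block, 40 wide, 20 long, 40 high, second in the row, touching stone_a. Origin: centre of its underside; axes as the trough's.
- stone_b: Stone block like stone_a, third in the row. Origin: centre of its underside; axes as the trough's.
- spacer_b: Wooden spacer like spacer_a, fourth in the row. Origin: centre of its underside; axes as the trough's.
- stone_c: Stone block like stone_a, last of the row, nearest the open -y end; its free -y face is where the row is pushed. Block tops are 50 mm above the table, 26 mm above the side walls, so a finger can push in the channel or just above the walls. Origin: centre of its underside; axes as the trough's.
- keeper (a joint): Angle (rad) of the keeper bar. 0: it points along the wall to the trough's open (-y) end; negative: outwards, away from the channel (starts -0.6 to -0.15); growing: its end swings in over the channel; 1.571, a hard limit: straight across the channel, about 5 mm behind a row that is home. It stays where left (hinge friction 0.03 N m) and cannot close while the row is in the way.
- keeper_pivot (a point): Pivot axis (brass screw) of the keeper: a dark flat wooden bar 14 wide, 72 long, 16 thick with round ends, turning about an upright axis on top of the trough's +x wall; it occupies 25 to 41 mm above the table. Point at trough x +29.5, y -10, z 24 mm; axes as the trough's.
- keeper_end (a point): Centre of the keeper's round free end, on its top face, 58 mm from the pivot; its y axis points from here along the bar to the pivot.
- spare_stone: Bystander, to be left alone: a stone blank standing on end, 25 x 25 x 55 mm high, beyond the trough's +x side. Origin at the centre of its underside.
- paste_jar: Bystander, to be left alone: a low white jar with a blue cap, 60 mm across, 34 mm high, on the trough's -x side. Origin at the centre of its underside.
- brocade_box: Bystander, to be left alone: a blue cloth-covered box with a pale band, 50 x 80 x 46 mm, on the trough's -x side near the stop end. Origin at the centre of its underside.
- knife: Bystander, to be left alone: a carving knife lying flat, 160 mm long, 12 mm wide, 10 mm high, its handle and blade meeting above the origin. Origin at the centre of its underside.
- teacup: Bystander, to be left alone: a white cup, 80 mm across, 55 mm high. Origin at the centre of its underside.
- eraser: Bystander, to be left alone: a white eraser, 22 x 45 x 12 mm. Origin at the centre of its underside.
- red_case: Bystander, to be left alone: a dark red box with a band, 60 x 100 x 51 mm. Origin at the centre of its underside.
Mind the look-alikes: they are no part of the job. Leave any orange look-alike of the stone_c alone.

How it is judged:
By the outcome, as a careful person would: the job done as asked, in the order asked, and still so for the second after the job is handed in, with the robot touching nothing.
It also fails if it takes over 48 s, if anything falls off the work surface, if the arm or the gripper's body presses on something with over 40 N, if the wrist force passes 120 N, or if a joint passes its speed limit or range.

## Working session

There is one attempt and no reset: what is moved stays moved. The work goes in short steps, Python scripts to look and compute and a tool call to move; the robot and the scene stay as the last step left them, time stands still between calls to the robot, and variables do not carry over. Pictures are saved under pics/ and viewed, at most 10 in all, crops included, and the job is handed in when it is done.

Besides the shell and the picture viewer there is one more tool, called as name([rows], argument=value, ...), one row to a line, values as JSON. send_rows: Moves the arm, as the interface text tells. Its arguments: {"type":"object","properties":{"deltas":{"type":"array","items":{"type":"object","properties":{"dx":{"type":"number"},"dy":{"type":"number"},"dz":{"type":"number"},"rx":{"type":"number"},"ry":{"type":"number"},"rz":{"type":"number"}}}},"jaw":{"type":"number"},"newtons":{"type":"number"}},"required":["deltas"]}

```bash
mkdir -p pics
cat > h.py <<'E'
import numpy as np,cv2
from bench import r
from scipy.spatial.transform import Rotation as R
def grab(n):
    f=r.grab_frame(n); np.savez(''+n+'.npz',**{k:np.array(v) for k,v in f.items()}); return f
def load(n): return dict(np.load(''+n+'.npz'))
def K(f):
    fl=200/np.tan(np.radians(float(f['vertical_fov']))/2)
    return np.array([[fl,0,float(f['cx'])],[0,fl,float(f['cy'])],[0,0,1]])
def rot(f):
    o=np.array(f['orientation']); return o if o.shape==(3,3) else R.from_rotvec(o).as_matrix()
def ray(f,px):
    u=cv2.undistortPoints(np.array(px,float).reshape(-1,1,2),K(f),np.array(f['distortion'],float)).reshape(-1,2)
    return np.c_[u,np.ones(len(u))]
def at_z(f,px,z):
    d=ray(f,px)@rot(f).T; c=np.array(f['xyz']); return c+d*((z-c[2])/d[:,2])[:,None]
def at_depth(f,px):
    d=ray(f,px); zz=np.array([f['z_map'][int(round(p[1])),int(round(p[0]))] for p in px])
    return np.array(f['xyz'])+(d*zz[:,None])@rot(f).T
E
python3 - <<'E'
from h import *
for n in('top','side'):
    f=grab(n); cv2.imwrite(f'pics/{n}0.png',f['frame']); print(n,f['xyz'],f['orientation'],f['vertical_fov'],f['distortion'])
print(r.get_obs())
E
```

```text
top [ 0.35915078 -0.02520395  0.96196838] [-2.08575271  2.116979   -0.15898394] 56.64557678101955 [0.02919947 0.         0.         0.         0.        ]
side [0.089849   0.79367318 0.95239508] [-0.77163166  2.59740646 -1.12850706] 46.61115044848277 [-0.08028489  0.          0.          0.          0.        ]
{'clock': 0.1, 'joints': array([ 1.11388615,  0.47773652,  0.0223833 ,  1.55636334, -0.01148581,
        1.10930062, -0.08309784]), 'qvel': array([ 3.21634184e-04, -2.47429779e-03, -7.25295770e-05, -2.42928944e-03,
       -8.83536590e-04,  6.76884084e-04, -3.11521878e-04]), 'tau': array([ 5.08625235e-03, -5.97763038e+01,  1.61337912e+00, -2.81956208e+01,
        1.27326068e-02,  4.92642474e-03, -1.16944551e-05]), 'tcp_pos': array([ 0.23048566, -0.63387419,  0.24140638]), 'orientation': array([-3.09234116e+00, -5.44843282e-01,  6.93954190e-04]), 'contact_force': array([-0.46216204, -0.26582816,  1.01162284]), 'moment': array([ 0.02457102, -0.01418299, -0.00336742]), 'gripper_force': 0.0, 'grip_width': 0.08514913802136125}
```

View pics/top0.png

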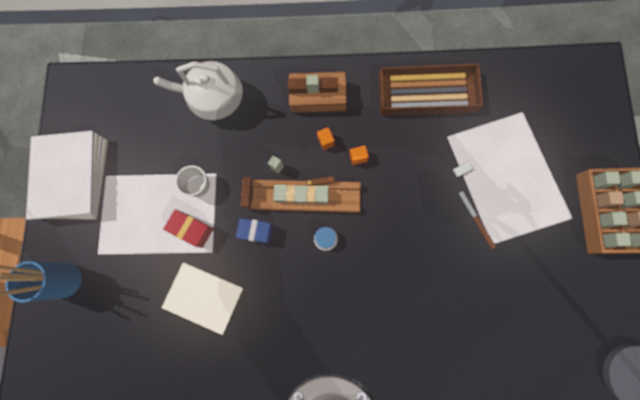

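View pics/side0.png

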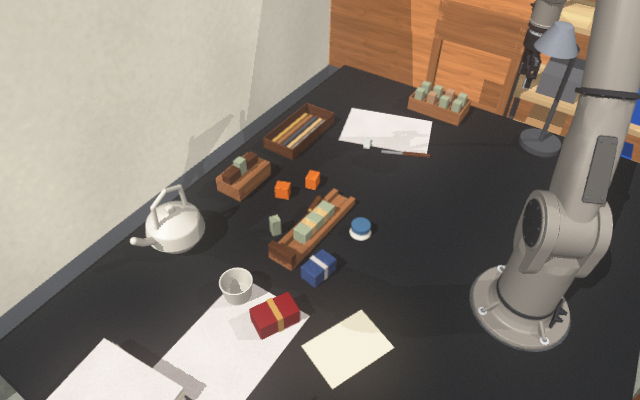

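Top view: the trough has its dark stop at about (246,192) and its open end at (361,198). The row spans (274–328, 194) and the keeper is near (320,181). The two orange cubes at (326,138) and (359,155) are look-alikes. stone_c is the grey-green block at the row's right end, near (320,194). I'll confirm that in a crop.

Run:
```python
from h import *
f=load('top'); c=f['frame'][165:225,230:375]
cv2.imwrite('pics/crop1.png',cv2.resize(c,None,fx=5.5,fy=5.5,interpolation=cv2.INTER_CUBIC))
f=load('side'); c=f['frame'][180:275,260:370]
cv2.imwrite('pics/crop2.png',cv2.resize(c,None,fx=6,fy=6,interpolation=cv2.INTER_CUBIC))
```

```text
(no output)
```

View pics/crop1.png

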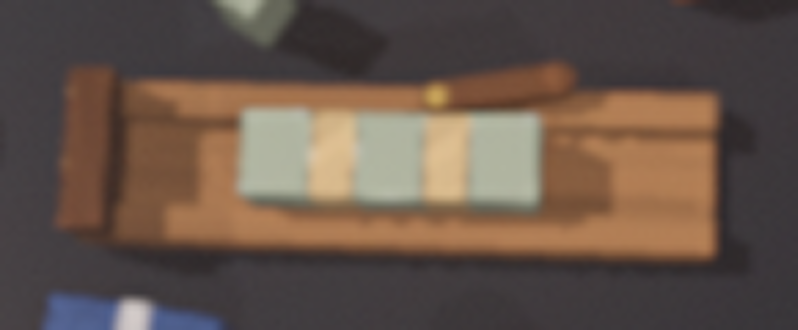

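View pics/crop2.png

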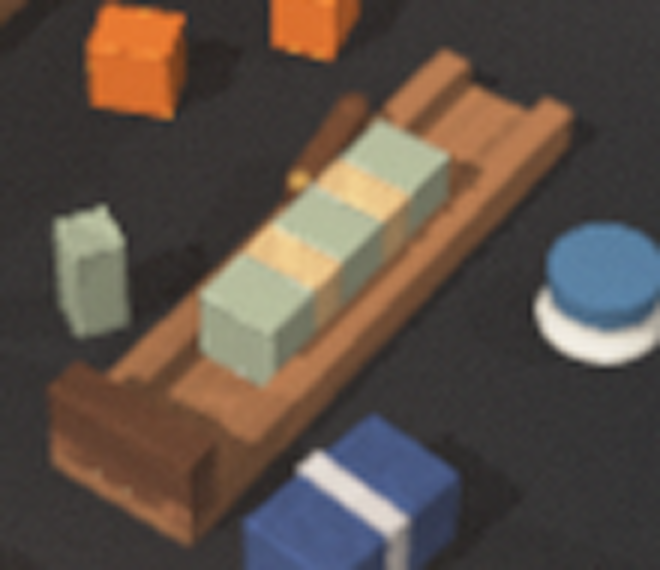

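Crop 1 shows stop-block top corners at (68,68), (115,68), (105,232), (57,230). The row's top spans x 240 to 540, all green and tan. The brass pivot is at (436,95), the keeper's free end at (562,77), and the open-end wall tops at (718,93) and (716,258). stone_c is the right-hand green block; the orange cubes are well away from it.

Run:
```python
from h import *
from scipy.optimize import least_squares
ft=load('top');fs=load('side')
t=lambda p:[230+(p[0]-2.25)/5.5,165+(p[1]-2.25)/5.5]
s=lambda p:[260+(p[0]-2.5)/6,180+(p[1]-2.5)/6]
# top: (px, local xyz) mm
T=[((68,68),(37.5,160,52)),((115,68),(37.5,140,52)),((105,232),(-37.5,140,52)),((57,230),(-37.5,160,52)),((718,93),(37.5,-140,24)),((716,258),(-37.5,-140,24)),((436,95),(29.5,-10,42))]
S=[((447,50),(37.5,-140,24)),((572,110),(-37.5,-140,24)),((190,545),(-37.5,160,0)),((52,455),(37.5,160,0)),((300,180),(29.5,-10,42)),((55,385),(37.5,160,52)),]
def res(v,full=False):
    o=[]
    for f,L,g in((ft,T,t),(fs,S,s)):
        for px,l in L:
            w=at_z(f,[g(px)],l[2]/1000)[0,:2]*1000
            c,sn=np.cos(v[2]),np.sin(v[2])
            o+=list(np.array([v[0]+c*l[0]-sn*l[1],v[1]+sn*l[0]+c*l[1]])-w)
    return np.array(o)
q=least_squares(res,[550,100,0],loss='soft_l1'); v=q.x; print(v[:2],np.degrees(v[2])); print(res(v).reshape(-1,2).round(1))
c,sn=np.cos(v[2]),np.sin(v[2]); M=np.array([[c,-sn],[sn,c]])
loc=lambda w:(w[:,:2]*1000-v[:2])@M
print('row top', loc(at_z(ft,[t(p) for p in((240,108),(540,112),(540,200),(240,195))],.05)).round(1))
print('row side', loc(at_z(fs,[s(p) for p in((380,122),(450,157),(275,330),(202,293))],.05)).round(1))
print('keeper', loc(at_z(ft,[t((562,77))],.041)).round(1), loc(at_z(fs,[s((352,103))],.041)).round(1))
print('spare',loc(at_depth(ft,[t((240,10))])).round(1))
np.save('v.npy',v)
W=lambda l:(v[:2]+M@np.array(l))
print('W pre', W((0,-130)),W((0,0)))
```

```text
[553.40873337  53.67448867] -2.4352780571859385
[[ 0.6 -1. ]
 [ 0.2  1. ]
 [ 2.3  1.6]
 [ 1.8 -0.6]
 [-0.7  1.1]
 [ 2.9  0.9]
 [-0.6 -0.4]
 [ 1.7 -1.8]
 [-1.  -1.5]
 [-2.7 -1. ]
 [-6.   2.5]
 [-1.5 -1.3]
 [ 0.3  1.4]]
row top [[ 20.1  80.1]
 [ 21.2 -58.4]
 [-19.8 -59.6]
 [-20.7  77.8]]
row side [[ 18.6 -54.8]
 [-20.6 -54.8]
 [-18.3  77.6]
 [ 20.2  79. ]]
keeper [[ 40.2 -67.9]] [[ 41.7 -65.3]]
spare [[65.1 81.5]]
W pre [547.88492626 -76.20810275] [553.40873337  53.67448867]
```

send_rows([
  {"dx":17,"dy":32,"dz":0,"rz":-4.5},
  {"dx":34,"dy":64,"dz":-5,"rz":-9},
  {"dx":51,"dy":96,"dz":-10,"rz":-13.5},
  {"dx":68,"dy":128,"dz":-15,"rz":-18},
  {"dx":85,"dy":160,"dz":-20,"rz":-22.4},
], jaw=0, newtons=40)

```text
$.deltas[0]: bad value
```

send_rows([
  {"dx":17,"dy":32,"dz":-5},
  {"dx":34,"dy":64,"dz":-10},
  {"dx":51,"dy":96,"dz":-15},
  {"dx":68,"dy":128,"dz":-20},
  {"dx":85,"dy":160,"dz":-25},
])

```text
$.deltas[0]: bad value
```

send_rows([
  {"dx":17,"dy":32,"dz":-5},
  {"dx":34,"dy":64,"dz":-10},
  {"dx":51,"dy":96,"dz":-15},
  {"dx":68,"dy":128,"dz":-20},
  {"dx":85,"dy":160,"dz":-25},
])

```text
$.deltas[0]: bad value
```

Run:
```python
from h import *
o=r.get_obs(); R0=R.from_rotvec(o['orientation']).as_matrix(); print(o['clock'],o['tcp_pos'],R0.round(4),o['joints'].round(2),o['grip_width'])
v=np.load('v.npy');c,sn=np.cos(v[2]),np.sin(v[2]); M=np.array([[c,-sn],[sn,c]])
for l in((0,-100),(0,-72),(0,-11)): print(l,v[:2]+M@np.array(l))
f=load('side'); uu,vv=np.meshgrid(range(230,370),range(150,270)); px=np.c_[uu.ravel(),vv.ravel()]
p=at_depth(f,px); l=(p[:,:2]*1000-v[:2])@M
m=(l[:,0]>50)&(l[:,0]<110)&(l[:,1]>-130)&(l[:,1]<120)&(p[:,2]>.015)
h,xe,ye=np.histogram2d(l[m,0],l[m,1],bins=[np.arange(50,111,10),np.arange(-130,121,10)]); print(h.astype(int)); print(ye)
```

```text
0.1 [ 0.23048566 -0.63387419  0.24140638] [[ 9.398e-01  3.418e-01 -7.000e-04]
 [ 3.418e-01 -9.398e-01  1.500e-03]
 [-2.000e-04 -1.700e-03 -1.000e+00]] [ 1.11  0.48  0.02  1.56 -0.01  1.11 -0.08] 0.08514913802136125
(0, -100) [549.15965098 -46.23519704]
(0, -72) [550.34939405 -18.26048504]
(0, -11) [552.94133431  42.68442324]
[[ 0  0  0  0  0  0  0  0  0  0  0  0  0  0  0  0  0  0  0  0  0  0  0  0
   0]
 [ 0  0  0  0  0  0  0  0  0  0  0  0  0  0  0  0  0  0  0  0  5 42  8  0
   0]
 [ 0  0  0  0  0  0  0  0  0  0  0  0  0  0  0  0  0  0  0  1  7 12 39  2
   0]
 [ 0  1  0  0  0  0  0  0  0  0  0  0  0  0  0  0  0  0  0  3  7  9 22  0
   0]
 [18 17  0  0  0  0  0  0  0  0  0  0  0  0  0  0  0  0  0  0  0  7  0  0
   0]
 [ 8 24  0  0  0  0  0  0  0  0  0  0  0  0  0  0  0  0  0  0  0  0  0  0
   0]]
[-130 -120 -110 -100  -90  -80  -70  -60  -50  -40  -30  -20  -10    0
   10   20   30   40   50   60   70   80   90  100  110  120]
```

The rows were refused, probably because every field must be given.

send_rows([
  {"dx":17,"dy":32,"dz":0,"rx":0,"ry":0,"rz":-4.5},
  {"dx":34,"dy":64,"dz":-5,"rx":0,"ry":0,"rz":-9},
  {"dx":51,"dy":96,"dz":-10,"rx":0,"ry":0,"rz":-13.5},
  {"dx":68,"dy":128,"dz":-15,"rx":0,"ry":0,"rz":-18},
  {"dx":85,"dy":160,"dz":-20,"rx":0,"ry":0,"rz":-22.4},
], jaw=0, newtons=40)

```text
clock: 0.52
tcp_pos: [0.316, -0.4725, 0.2217]
orientation: [-3.14, 0.073, 0.001]
contact_force: [0.7, -0.1, -0.6]
grip_width: 0.0254
gripper_force: 0.0
```

send_rows([
  {"dx":17,"dy":32,"dz":-5,"rx":0,"ry":0,"rz":0},
  {"dx":34,"dy":64,"dz":-10,"rx":0,"ry":0,"rz":0},
  {"dx":51,"dy":96,"dz":-15,"rx":0,"ry":0,"rz":0},
  {"dx":68,"dy":128,"dz":-20,"rx":0,"ry":0,"rz":0},
  {"dx":85,"dy":160,"dz":-25,"rx":0,"ry":0,"rz":0},
])

```text
clock: 0.93
tcp_pos: [0.401, -0.3126, 0.197]
orientation: [-3.141, 0.066, 0.0]
contact_force: [1.2, -0.5, 0.4]
grip_width: 0.0001
gripper_force: 0.0
```

send_rows([
  {"dx":17,"dy":32,"dz":-5,"rx":0,"ry":0,"rz":0},
  {"dx":34,"dy":64,"dz":-10,"rx":0,"ry":0,"rz":0},
  {"dx":51,"dy":96,"dz":-15,"rx":0,"ry":0,"rz":0},
  {"dx":68,"dy":128,"dz":-20,"rx":0,"ry":0,"rz":0},
  {"dx":85,"dy":160,"dz":-25,"rx":0,"ry":0,"rz":0},
])

```text
clock: 1.35
tcp_pos: [0.486, -0.1527, 0.1719]
orientation: [-3.141, 0.067, 0.0]
contact_force: [0.6, 0.1, 0.0]
grip_width: -0.0
gripper_force: 0.0
```

send_rows([
  {"dx":21,"dy":34,"dz":-5,"rx":0,"ry":0,"rz":0},
  {"dx":42,"dy":68,"dz":-10,"rx":0,"ry":0,"rz":0},
  {"dx":63,"dy":97,"dz":-20,"rx":0,"ry":0,"rz":0},
  {"dx":63,"dy":97,"dz":-50,"rx":0,"ry":0,"rz":0},
  {"dx":63,"dy":97,"dz":-70,"rx":0,"ry":0,"rz":0},
])

```text
clock: 1.77
tcp_pos: [0.5497, -0.0541, 0.1009]
orientation: [-3.14, 0.058, -0.001]
contact_force: [-1.2, -1.5, 0.0]
grip_width: 0.0004
gripper_force: 0.0
```

send_rows([
  {"dx":0,"dy":4,"dz":-25,"rx":0,"ry":0,"rz":0},
  {"dx":0,"dy":8,"dz":-50,"rx":0,"ry":0,"rz":0},
  {"dx":0,"dy":8,"dz":-60,"rx":0,"ry":0,"rz":0},
  {"dx":0,"dy":8,"dz":-60,"rx":0,"ry":0,"rz":0},
])

```text
clock: 2.1
tcp_pos: [0.5466, -0.0491, 0.0399]
orientation: [3.141, -0.065, -0.008]
contact_force: [-1.3, -0.1, -1.0]
grip_width: 0.0002
gripper_force: 0.0
```

Run:
```python
from h import *
f=grab('side'); c=f['frame'][140:270,250:400]
cv2.imwrite('pics/crop3.png',cv2.resize(c,None,fx=4.5,fy=4.5,interpolation=cv2.INTER_CUBIC))
```

```text
(no output)
```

View pics/crop3.png

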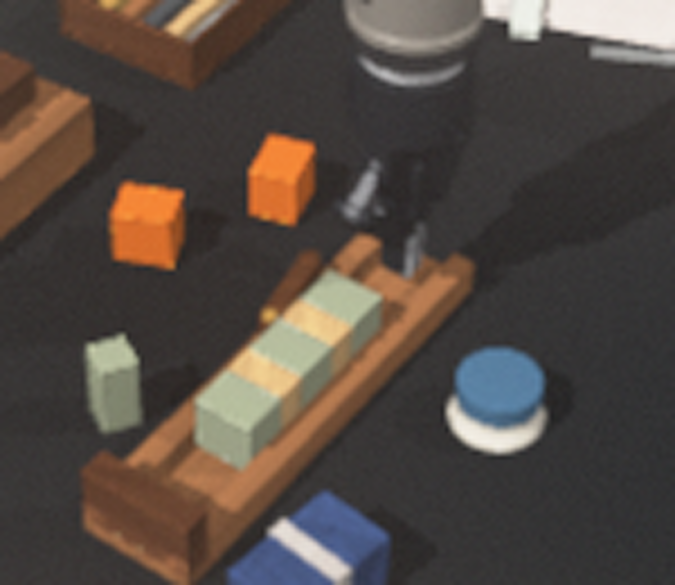

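The crop shows the closed finger in the channel at (412,265), well behind the row, with the keeper and bystanders clear. I'll lower it and approach.

send_rows([
  {"dx":2.5,"dy":2,"dz":-8,"rx":0,"ry":0,"rz":0},
  {"dx":2.5,"dy":8,"dz":-10,"rx":0,"ry":0,"rz":0},
  {"dx":3,"dy":15,"dz":-10,"rx":0,"ry":0,"rz":0},
  {"dx":3,"dy":19,"dz":-10,"rx":0,"ry":0,"rz":0},
  {"dx":3.5,"dy":21,"dz":-10,"rx":0,"ry":0,"rz":0},
])

```text
clock: 2.57
tcp_pos: [0.5526, -0.0269, 0.033]
orientation: [-3.14, 0.064, -0.002]
contact_force: [0.4, 0.3, -0.4]
grip_width: -0.0003
gripper_force: 0.0
```

send_rows([
  {"dx":0,"dy":3,"dz":0,"rx":0,"ry":0,"rz":0},
  {"dx":0,"dy":6,"dz":0,"rx":0,"ry":0,"rz":0},
  {"dx":0.5,"dy":9,"dz":0,"rx":0,"ry":0,"rz":0},
  {"dx":0.5,"dy":12,"dz":0,"rx":0,"ry":0,"rz":0},
  {"dx":0.5,"dy":15,"dz":0,"rx":0,"ry":0,"rz":0},
])

```text
clock: 2.98
tcp_pos: [0.5528, -0.0141, 0.0324]
orientation: [3.14, -0.067, 0.0]
contact_force: [-0.5, -3.2, 0.4]
grip_width: -0.0001
gripper_force: 1.7
```

send_rows([
  {"dx":0,"dy":4,"dz":0,"rx":0,"ry":0,"rz":0},
  {"dx":0,"dy":8,"dz":0,"rx":0,"ry":0,"rz":0},
  {"dx":0,"dy":12,"dz":0,"rx":0,"ry":0,"rz":0},
  {"dx":0,"dy":16,"dz":0,"rx":0,"ry":0,"rz":0},
  {"dx":0,"dy":20,"dz":0,"rx":0,"ry":0,"rz":0},
])

```text
clock: 3.4
tcp_pos: [0.5528, 0.0069, 0.0324]
orientation: [3.141, -0.066, 0.0]
contact_force: [0.7, -3.8, 2.1]
grip_width: 0.0004
gripper_force: 2.0
```

send_rows([
  {"dx":0,"dy":4,"dz":0,"rx":0,"ry":0,"rz":0},
  {"dx":0,"dy":8,"dz":0,"rx":0,"ry":0,"rz":0},
  {"dx":0,"dy":12,"dz":0,"rx":0,"ry":0,"rz":0},
  {"dx":0,"dy":16,"dz":0,"rx":0,"ry":0,"rz":0},
  {"dx":0,"dy":20,"dz":0,"rx":0,"ry":0,"rz":0},
])

```text
clock: 3.82
tcp_pos: [0.5536, 0.0267, 0.0326]
orientation: [3.141, -0.067, 0.003]
contact_force: [3.4, -5.0, 1.5]
grip_width: -0.0001
gripper_force: 2.5
```

send_rows([
  {"dx":0,"dy":3,"dz":0,"rx":0,"ry":0,"rz":0},
  {"dx":0,"dy":6,"dz":0,"rx":0,"ry":0,"rz":0},
  {"dx":0,"dy":9,"dz":0,"rx":0,"ry":0,"rz":0},
  {"dx":0,"dy":11,"dz":0,"rx":0,"ry":0,"rz":0},
])

```text
clock: 4.15
tcp_pos: [0.5539, 0.0378, 0.0327]
orientation: [-3.141, 0.067, -0.004]
contact_force: [2.2, -5.7, 1.3]
grip_width: 0.0001
gripper_force: 2.7
```

send_rows([
  {"dx":0,"dy":1.5,"dz":0,"rx":0,"ry":0,"rz":0},
  {"dx":0,"dy":3,"dz":0,"rx":0,"ry":0,"rz":0},
])

```text
clock: 4.32
tcp_pos: [0.554, 0.0405, 0.0327]
orientation: [3.141, -0.067, 0.004]
contact_force: [3.3, -5.0, 2.1]
grip_width: 0.0001
gripper_force: 2.5
```

send_rows([
  {"dx":0,"dy":1.5,"dz":0,"rx":0,"ry":0,"rz":0},
  {"dx":0,"dy":3,"dz":0,"rx":0,"ry":0,"rz":0},
])

```text
clock: 4.48
tcp_pos: [0.554, 0.0434, 0.0327]
orientation: [3.141, -0.067, 0.004]
contact_force: [3.3, -5.5, 1.6]
grip_width: -0.0004
gripper_force: 2.7
```

send_rows([
  {"dx":0,"dy":1,"dz":0,"rx":0,"ry":0,"rz":0},
  {"dx":0,"dy":2,"dz":0,"rx":0,"ry":0,"rz":0},
])

```text
clock: 4.65
tcp_pos: [0.554, 0.0454, 0.0327]
orientation: [3.141, -0.067, 0.004]
contact_force: [4.1, -6.5, 2.2]
grip_width: 0.0003
gripper_force: 3.6
```

send_rows([
  {"dx":0,"dy":1,"dz":0,"rx":0,"ry":0,"rz":0},
  {"dx":0,"dy":2,"dz":0,"rx":0,"ry":0,"rz":0},
])

```text
clock: 4.82
tcp_pos: [0.554, 0.0455, 0.0327]
orientation: [3.139, -0.069, 0.003]
contact_force: [3.5, -11.7, 1.1]
grip_width: 0.0004
gripper_force: 5.8
```

send_rows([
  {"dx":0,"dy":1,"dz":0,"rx":0,"ry":0,"rz":0},
  {"dx":0,"dy":1,"dz":0,"rx":0,"ry":0,"rz":0},
])

```text
clock: 4.98
tcp_pos: [0.5539, 0.0455, 0.0326]
orientation: [3.138, -0.071, 0.003]
contact_force: [3.3, -11.4, 2.2]
grip_width: 0.0004
gripper_force: 5.8
```

send_rows([
  {"dx":0,"dy":1,"dz":0,"rx":0,"ry":0,"rz":0},
  {"dx":0,"dy":2,"dz":0,"rx":0,"ry":0,"rz":0},
  {"dx":0,"dy":2,"dz":0,"rx":0,"ry":0,"rz":0},
])

```text
clock: 5.23
tcp_pos: [0.5539, 0.0455, 0.0326]
orientation: [3.136, -0.073, 0.003]
contact_force: [5.0, -16.5, 3.0]
grip_width: -0.0001
gripper_force: 7.9
```

send_rows([
  {"dx":0,"dy":-2,"dz":0,"rx":0,"ry":0,"rz":0},
  {"dx":0,"dy":-8,"dz":0,"rx":0,"ry":0,"rz":0},
  {"dx":-1,"dy":-25,"dz":0,"rx":0,"ry":0,"rz":0},
  {"dx":-2,"dy":-50,"dz":0,"rx":0,"ry":0,"rz":0},
  {"dx":-2,"dy":-60,"dz":20,"rx":0,"ry":0,"rz":0},
])

```text
clock: 5.65
tcp_pos: [0.5473, -0.0109, 0.0493]
orientation: [3.14, -0.067, -0.012]
contact_force: [-0.7, 0.2, 0.2]
grip_width: 0.0004
gripper_force: 0.0
```

send_rows([
  {"dx":0,"dy":-10,"dz":30,"rx":0,"ry":0,"rz":0},
  {"dx":0,"dy":-20,"dz":60,"rx":0,"ry":0,"rz":0},
  {"dx":0,"dy":-20,"dz":60,"rx":0,"ry":0,"rz":0},
])

```text
clock: 5.9
tcp_pos: [0.5537, -0.0302, 0.1172]
orientation: [-3.14, 0.069, -0.012]
contact_force: [1.5, 0.8, 0.2]
grip_width: -0.0003
gripper_force: 0.0
```

Run:
```python
from h import *
f=grab('side'); c=f['frame'][170:270,255:375]
cv2.imwrite('pics/crop4.png',cv2.resize(c,None,fx=6,fy=6,interpolation=cv2.INTER_CUBIC))
```

```text
(no output)
```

View pics/crop4.png

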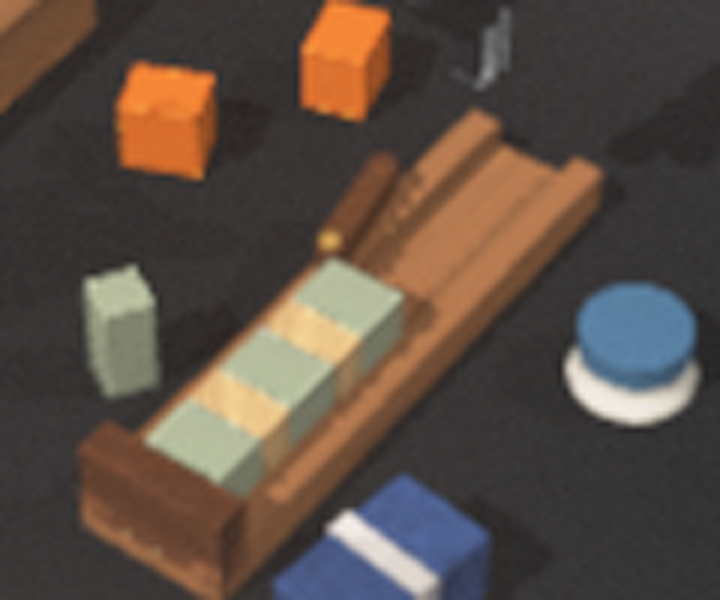

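The row is home against the stop with no gaps between blocks; stone_c's rear edge is near (400,295). The keeper still points outwards from its pivot at (330,240) to its end at (385,160). Next I'll compute the keeper waypoints.

Run:
```python
from h import *
v=np.load('v.npy');c,sn=np.cos(v[2]),np.sin(v[2]); M=np.array([[c,-sn],[sn,c]])
o=r.get_obs(); p=o['tcp_pos']*1000; print(p, o['clock'])
print('start',(v[:2]+M@np.array([72,-62])).round(1))
for d in range(-20,101,10):
    t=np.radians(d); cor=np.array([29.5,-10])+42*np.array([-np.sin(t),-np.cos(t)])+7*np.array([np.cos(t),-np.sin(t)])
    print(d,(v[:2]+M@(cor+[11,-12])).round(1))
```

```text
[552.58938325 -29.05054947 115.01342349] 5.95
start [622.7 -11.3]
-20 [612.3  -8. ]
-10 [605.4 -10.7]
0 [598.1 -12.3]
10 [590.7 -12.5]
20 [583.4 -11.5]
30 [576.3  -9.2]
40 [569.8  -5.7]
50 [563.9  -1.2]
60 [558.9   4.3]
70 [555.   10.6]
80 [552.2  17.5]
90 [550.7  24.8]
100 [550.4  32.2]
```

send_rows([
  {"dx":30,"dy":8,"dz":0,"rx":0,"ry":0,"rz":0},
  {"dx":60,"dy":15,"dz":0,"rx":0,"ry":0,"rz":0},
  {"dx":70,"dy":18,"dz":0,"rx":0,"ry":0,"rz":0},
  {"dx":70,"dy":18,"dz":-20,"rx":0,"ry":0,"rz":0},
  {"dx":70,"dy":18,"dz":-40,"rx":0,"ry":0,"rz":0},
])

```text
clock: 6.37
tcp_pos: [0.6215, -0.0089, 0.0715]
orientation: [-3.139, 0.063, -0.002]
contact_force: [0.0, -0.2, -0.2]
grip_width: -0.0002
gripper_force: 0.0
```

send_rows([
  {"dx":0,"dy":0,"dz":-15,"rx":0,"ry":0,"rz":0},
  {"dx":0,"dy":0,"dz":-28,"rx":0,"ry":0,"rz":0},
  {"dx":0,"dy":0,"dz":-33,"rx":0,"ry":0,"rz":0},
  {"dx":0,"dy":0,"dz":-33,"rx":0,"ry":0,"rz":0},
  {"dx":0,"dy":0,"dz":-33,"rx":0,"ry":0,"rz":0},
])

```text
clock: 6.78
tcp_pos: [0.6206, -0.0109, 0.0393]
orientation: [-3.141, 0.065, 0.001]
contact_force: [0.2, -0.7, 0.5]
grip_width: 0.0001
gripper_force: 0.0
```

send_rows([
  {"dx":-6,"dy":0,"dz":1,"rx":0,"ry":0,"rz":0},
  {"dx":-11,"dy":0,"dz":1,"rx":0,"ry":0,"rz":0},
  {"dx":-15,"dy":0,"dz":1,"rx":0,"ry":0,"rz":0},
  {"dx":-19,"dy":-0.5,"dz":1,"rx":0,"ry":0,"rz":0},
  {"dx":-23,"dy":-1,"dz":1,"rx":0,"ry":0,"rz":0},
])

```text
clock: 7.2
tcp_pos: [0.5977, -0.0124, 0.041]
orientation: [-3.141, 0.066, -0.002]
contact_force: [1.2, 1.6, 0.5]
grip_width: -0.0001
gripper_force: 0.5
```

send_rows([
  {"dx":-4,"dy":-0.5,"dz":0,"rx":0,"ry":0,"rz":0},
  {"dx":-8,"dy":-0.5,"dz":0,"rx":0,"ry":0,"rz":0},
  {"dx":-12,"dy":0,"dz":0,"rx":0,"ry":0,"rz":0},
  {"dx":-16,"dy":1,"dz":0,"rx":0,"ry":0,"rz":0},
  {"dx":-20,"dy":2,"dz":0,"rx":0,"ry":0,"rz":0},
])

```text
clock: 7.62
tcp_pos: [0.5774, -0.0103, 0.0403]
orientation: [-3.141, 0.066, -0.0]
contact_force: [1.1, -0.0, -0.1]
grip_width: 0.0001
gripper_force: 0.5
```

send_rows([
  {"dx":-4,"dy":2,"dz":0,"rx":0,"ry":0,"rz":0},
  {"dx":-7.5,"dy":4.5,"dz":0,"rx":0,"ry":0,"rz":0},
  {"dx":-10.5,"dy":6.5,"dz":0,"rx":0,"ry":0,"rz":0},
  {"dx":-13.5,"dy":9,"dz":0,"rx":0,"ry":0,"rz":0},
  {"dx":-16,"dy":12,"dz":0,"rx":0,"ry":0,"rz":0},
])

```text
clock: 8.03
tcp_pos: [0.561, 0.0014, 0.0402]
orientation: [3.14, -0.067, -0.001]
contact_force: [0.0, -1.9, -0.6]
grip_width: 0.0001
gripper_force: 0.7
```

send_rows([
  {"dx":-2.5,"dy":3,"dz":0,"rx":0,"ry":0,"rz":0},
  {"dx":-4.5,"dy":6,"dz":0,"rx":0,"ry":0,"rz":0},
  {"dx":-6.5,"dy":9,"dz":0,"rx":0,"ry":0,"rz":0},
  {"dx":-8,"dy":12.5,"dz":0,"rx":0,"ry":0,"rz":0},
  {"dx":-9,"dy":16,"dz":0,"rx":0,"ry":0,"rz":0},
])

```text
clock: 8.45
tcp_pos: [0.5522, 0.018, 0.0402]
orientation: [3.141, -0.066, -0.001]
contact_force: [-1.2, -2.0, 0.2]
grip_width: -0.0003
gripper_force: 0.8
```

send_rows([
  {"dx":-0.5,"dy":2,"dz":0,"rx":0,"ry":0,"rz":0},
  {"dx":-1,"dy":4,"dz":0,"rx":0,"ry":0,"rz":0},
  {"dx":-1,"dy":5.5,"dz":0,"rx":0,"ry":0,"rz":0},
])

```text
clock: 8.7
tcp_pos: [0.5515, 0.0235, 0.0402]
orientation: [-3.141, 0.066, 0.0]
contact_force: [-1.2, -1.1, -0.2]
grip_width: -0.0002
gripper_force: 0.6
```

send_rows([
  {"dx":0,"dy":1,"dz":0,"rx":0,"ry":0,"rz":0},
  {"dx":0,"dy":2,"dz":0,"rx":0,"ry":0,"rz":0},
])

```text
clock: 8.87
tcp_pos: [0.5517, 0.025, 0.0403]
orientation: [3.141, -0.066, -0.0]
contact_force: [-1.0, -2.6, 0.3]
grip_width: -0.0001
gripper_force: 2.0
```

send_rows([
  {"dx":0,"dy":1,"dz":0,"rx":0,"ry":0,"rz":0},
  {"dx":0,"dy":2,"dz":0,"rx":0,"ry":0,"rz":0},
  {"dx":0,"dy":2,"dz":0,"rx":0,"ry":0,"rz":0},
])

```text
clock: 9.12
tcp_pos: [0.5516, 0.0251, 0.0403]
orientation: [3.139, -0.069, -0.001]
contact_force: [-1.3, -5.6, 0.7]
grip_width: -0.0001
gripper_force: 3.0
```

send_rows([
  {"dx":0,"dy":1,"dz":0,"rx":0,"ry":0,"rz":0},
  {"dx":0,"dy":1,"dz":0,"rx":0,"ry":0,"rz":0},
])

```text
clock: 9.28
tcp_pos: [0.5516, 0.0253, 0.0403]
orientation: [3.138, -0.07, -0.001]
contact_force: [-1.4, -7.6, 1.2]
grip_width: 0.0001
gripper_force: 3.9
```

The keeper has stopped at its hard limit, at the predicted y and with the force rising. Now I'll back away along -y, lift and look.

send_rows([
  {"dx":0,"dy":-3,"dz":0,"rx":0,"ry":0,"rz":0},
  {"dx":0,"dy":-12,"dz":0,"rx":0,"ry":0,"rz":0},
  {"dx":0,"dy":-35,"dz":0,"rx":0,"ry":0,"rz":0},
  {"dx":0,"dy":-55,"dz":5,"rx":0,"ry":0,"rz":0},
  {"dx":0,"dy":-60,"dz":35,"rx":0,"ry":0,"rz":0},
])

```text
clock: 9.7
tcp_pos: [0.5487, -0.0358, 0.0719]
orientation: [3.139, -0.072, -0.012]
contact_force: [-0.3, -0.3, -1.0]
grip_width: 0.0001
gripper_force: 0.0
```

send_rows([
  {"dx":0,"dy":-25,"dz":30,"rx":0,"ry":0,"rz":0},
  {"dx":0,"dy":-60,"dz":50,"rx":0,"ry":0,"rz":0},
  {"dx":0,"dy":-90,"dz":70,"rx":0,"ry":0,"rz":0},
  {"dx":0,"dy":-120,"dz":90,"rx":0,"ry":0,"rz":0},
  {"dx":0,"dy":-120,"dz":90,"rx":0,"ry":0,"rz":0},
])

```text
clock: 10.12
tcp_pos: [0.5537, -0.1603, 0.1698]
orientation: [3.136, -0.08, 0.013]
contact_force: [-0.1, -1.2, -0.0]
grip_width: 0.0
gripper_force: 0.0
```

Run:
```python
from h import *
f=grab('side'); c=f['frame'][170:270,255:375]
g=grab('top')['frame'][165:225,230:375]
a=cv2.resize(c,(480,400),interpolation=cv2.INTER_CUBIC); b=cv2.resize(g,(480,199),interpolation=cv2.INTER_CUBIC)
cv2.imwrite('pics/crop5.png',np.vstack([a,b]))
```

```text
(no output)
```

View pics/crop5.png

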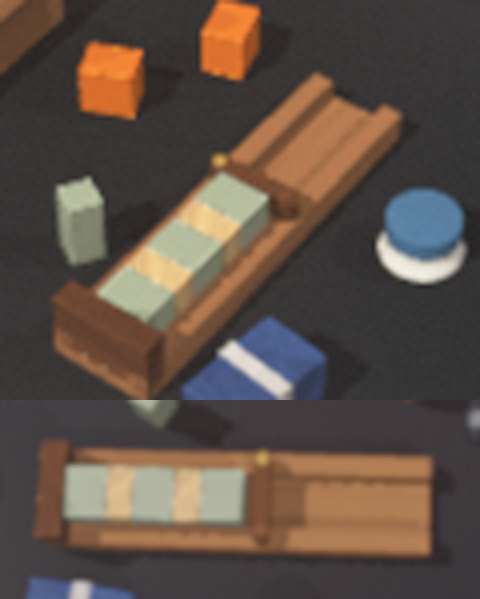

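The keeper lies straight across the channel, from (220,160) to (288,210), behind a closed row that is home. The bystanders have not moved. I'll hand in.

```bash
python3 -c "
from bench import r
print(r.hand_in())"
```

```text
the job is handed in; nothing more can be done
None
```

The row is home against the stop with no gaps, the keeper is swung fully across behind the last stone, the bystanders nearby were left untouched, and the job was handed in at about 10 s; no verdict came back.

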